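# Clear the document camera's board and hold the camera up at its second stop

## Task

Get the document camera on the desk ready for a full-page picture: lay the white charger from its board in the open drawer (do not drop it in) and slide the drawer fully shut. Then squeeze the orange button on the camera's grip, pull the camera up past the first stop to the second stop, which is as far as it goes, and finish while still holding it up there with the button squeezed, because it sinks back if let go. Leave the other things on the desk where they are.

Things in the scene. Friction and masses are not known exactly. Their poses are not given: they have to be found in the camera images.
- doc_stand: Document camera's base, fixed to the desk: a pale grey board 200 (x) x 250 (y) x 6 mm high with a blue-grey field. Origin: centre of the board's underside. A vertical post of 30 mm diameter (foot 54 mm, collar 35 mm at the top) stands on it at its own y = -95 mm, x = 0, up to 115 mm above the desk; the camera's mast slides up out of it.
- camera_grip: Grip on top of the mast: light grey block 34 (x) x 30 (y) x 50 mm high, plain on its -x face, orange button on its +x face. Origin: centre of its underside, 118 mm above the desk when the mast is down; axes as the board's. A black camera (34 mm wide, 30 mm high, underside level with the block's) sits on an arm 58 mm towards +y. Camera, grip and mast weigh 0.4 kg.
- grip_center (a point): Point on the grip block's vertical axis, 32 mm above its underside and 18 mm below its top, level with the button's middle: a good place for the finger pads, which close along the block's x, one on the plain face and one on the button. Axes as camera_grip.
- camera_button (a joint): Orange squeeze button, 22 mm wide (y) x 36 mm high, standing 5.5 mm proud of the grip's +x face; travel in m, 0 = out, 0.005 = pressed fully in; spring of 2.4 N rising to 6.4 N. While it is out, a catch locks the mast at 0 and at the first stop; pressed in more than 3 mm it frees the mast.
- camera_mast (a joint): How far the mast is pulled up, m: 0 = down (start, caught), 0.05 = first stop (it catches only if the button is let out there), 0.100 = second stop, the end of the travel, a hard stop with no catch. Moves with 1 N friction and sinks under its own weight (about 4 N) when let go, down to the first stop or below.
- charger: Charger: white block 42 (x) x 60 (y) x 28 mm high with two dark ports on one end, about 110 g, lying on the board. Origin: centre of its underside. No cable.
- unit_drawer0 (a joint): Opening of the drawer, m: 0 = shut, grows as it comes out along the unit's own -x; starts 0.115 to 0.145 open. Runs with about 1 N friction and stays where it is left.
- unit: Fixed dark wooden desktop drawer unit, 220 (x) x 200 (y) x 90 mm high with one drawer; its front faces its own -x. Origin: centre of its underside.
- drawer_floor (a point): Centre of the drawer's inner floor (22 mm above the desk; moves with the drawer; axes as the unit). Inside, the drawer is 175 (x) x 158 (y) mm with walls 46 mm high above the floor, a front panel 63 mm high and 15 mm thick, whose outer face is 108 mm towards -x of this point. The part in front of the unit is open above.
- unit_drawer0_handle (a point): Middle of the drawer's brass bar handle: 11 mm thick, 100 mm long, level, parallel to the unit's y, 35 mm in front of the drawer's front panel, 52 mm above the desk. Moves with the drawer. Axes as the unit.
- mug: Blue mug, 82 mm wide, 92 mm high, handle to its +y. Bystander. Origin: centre of the underside.
- pen_cup: Dark steel pen cup, 68 mm wide, 140 mm high with its pens. Bystander. Origin: centre of the underside.
- mouse: Black computer mouse, 100 (x) x 60 (y) x 34 mm high. Bystander. Origin: centre of the underside.
- stapler: Red and black stapler, 34 (x) x 130 (y) x 52 mm high. Bystander. Origin: centre of the underside.
- phone: Black phone lying flat, 72 (x) x 148 (y) x 9 mm. Bystander. Origin: centre of the underside.
- glasses_case: Dark red glasses case, 62 (x) x 160 (y) x 40 mm high. Bystander. Origin: centre of the underside.
- note_block: Yellow block of notes, 76 x 76 x 30 mm, on top of the drawer unit. Bystander. Origin: centre of the underside.

How it is judged:
By the outcome, as a careful person would: the job done as asked, in the order asked, and still so for the second after the job is handed in, while the arm keeps its last pose, push and grip.
It also fails if it takes over 72 s, if anything falls off the work surface, if the arm or the gripper's body presses on something with over 40 N, if the wrist force passes 120 N, or if a joint passes its speed limit or range.

## Robot

A 6-joint arm with a two-finger parallel gripper is mounted at the origin on the work surface. World frame = base frame: x ahead of the robot, y to its left, z up, the work surface at z = 0. Lengths are in m, angles in degrees, forces in N, time in s.
With the tool pointing down it reaches from about 0.3 to 0.75 m from the base axis. Payload 8.5 kg.
Tool frame: the origin (TCP) lies midway between the tips of the shut fingers; the grasp point (between the pads) lies 19 mm behind it (robot.grip_point_offset is the distance from the TCP to the grasp point, in m); z points along the fingers, y is the line along which they close (so a half turn about z gives the same grasp; the last joint's range is limited). The gripper opens to 85 mm and grips with 20 to 120 N. Pads are 22 mm wide; open, the fingers measure 114 mm over their backs; the gripper's body (76 mm by 85 mm) begins 54 mm behind the grasp point. The pads swing forward as they close: fully open they stand 13 mm farther back than shut.
Start: joints at [60.143, 21.807, 74.336, -0, 83.858, -12.336], TCP at [0.166, 0.524, 0.231] pointing down, gripper open.
Joint ranges: [-178.18, 178.18], [-50.72, 133.34], [12.68, 142.11], [-81.47, 261.47], [9.98, 163.14], [-165.26, 165.26]. Speed limits (degrees/s): [136.94, 136.94, 180, 180, 180, 180].

## Interface

Orientations are given as [roll, pitch, yaw] about the fixed x, y, z axes, in that order (R = Rz(yaw) Ry(pitch) Rx(roll)).
In Python, from bench import robot gives the robot as it stands.
- The arm moves only by the shell command python3 steer.py 'ROWS' [FORCE]. ROWS is rows parted by semicolons, their numbers by spaces, 1 to 8 of them, each of 5 numbers: dx, dy, dz in m, then a turn about the tool's z in degrees, then the opening from 0.0 (shut) to 1.0 (fully open); each row is the pose to reach, as a shift and turn from the pose commanded when the command began, along the tool's axes at that moment; what a row does not reach only later rows make up. A row lasts 1/8 s, in which the tool goes at most 0.0625 m and 10.7 degrees, less where a joint would pass 70% of its speed; a pose out of reach is approached as far as the arm can. The fingers move at their own pace and stop on an object; FORCE is the grip in N (left out, the last holds). Time passes only in rows, so rows that do not move let the fingers close. It prints the time, the measured TCP pose, the force, the opening and the grip force at its end.
- robot.sense(): the state, without advancing time (a new reading comes with each control period).
- robot.capture(name): name is "scene" or "side" or "wrist"; returns the picture (384x512x3 uint8, red, green, blue); there is no depth.
- robot.camera_params(name): a dict with "intrinsics" (3x3 intrinsics, pixels), "R" (3x3) and "t" (3): a world point X has camera coordinates R X + t. Camera axes: x right, y down, z forward; pixel columns grow to the right and rows downward; lengths in m; the calibration is good to about 2 mm. A picture is of the moment at which its call begins: read the wrist's pose just before it. camera_params takes no time and is no camera call; for the wrist camera it gives the pose at the moment of the call.
- robot.hand_in(): hands the job in; it is judged then, once.
The state is a dict: "time_s": time; "q": joint angles; "dq": joint speeds; "joint_efforts": joint torques, N m; "position": TCP position; "tcp_rot": TCP orientation; "force": force on the tool from outside, world axes, zero at the start; "torque": the same for the moment, N m; "width": opening from 0.0 (shut) to 1.0 (fully open); "finger_force": force on a finger pad.
Only numpy, scipy, OpenCV 4.12 (cv2) and the standard library are available. Lean on these libraries where they do the work, as an engineer would, in place of code of your own. Each camera call takes 0.05 s, during which the arm holds its last target. There are 200 camera calls.

## Working session

There is one attempt and no reset: what is moved stays moved. The work goes in short steps, Python scripts to look and compute and a shell command to move; the robot and the scene stay as the last step left them, time stands still between calls to the robot, and variables do not carry over. Pictures are saved under pics/ and viewed, at most 10 in all, crops included, and the job is handed in when it is done.

```bash
ls; mkdir -p pics
python3 - <<'E'
from bench import robot
import cv2
for n in("scene","side"):
    cv2.imwrite(f"pics/{n}0.png",cv2.resize(robot.capture(n)[:,:,::-1],(800,600),interpolation=cv2.INTER_CUBIC))
    p=robot.camera_params(n);print(n,p)
s=robot.sense();print(s)
E
```

```text
bench.py
pics
steer.py
scene {'intrinsics': array([[473.62608069,   0.        , 244.23039484],
       [  0.        , 473.62608069, 188.91917535],
       [  0.        ,   0.        ,   1.        ]]), 'R': array([[ 0.61319344,  0.78980591, -0.01415734],
       [ 0.45507491, -0.36784916, -0.81092159],
       [-0.64567843,  0.49080915, -0.58498355]]), 't': array([-0.35054908, -0.15620948,  1.9406447 ])}
side {'intrinsics': array([[358.41707048,   0.        , 259.46900996],
       [  0.        , 358.41707048, 196.28252974],
       [  0.        ,   0.        ,   1.        ]]), 'R': array([[ 0.74615968, -0.6657511 , -0.00460607],
       [-0.45979731, -0.5103029 , -0.72675813],
       [ 0.48148953,  0.54439547, -0.68687801]]), 't': array([-0.40259492,  0.36821683,  1.0011762 ])}
{'time_s': 0.1, 'q': array([ 6.01438052e+01,  2.18378155e+01,  7.43776774e+01,  6.21010430e-04,
        8.38606644e+01, -1.23354631e+01]), 'dq': array([ 0.01857729, -0.08225121, -0.15635474, -0.02571513,  0.0472234 ,
       -0.04436698]), 'joint_efforts': array([ 3.74980766e-03, -4.49219620e+01, -2.31656653e+01, -1.77870193e-04,
        3.62566687e-03,  3.38913128e-05]), 'position': array([0.16544171, 0.52425403, 0.2307832 ]), 'tcp_rot': array([-1.79925733e+02, -1.68729652e-02,  1.62479191e+02]), 'force': array([-0.23580155, -0.3362579 , -0.56349939]), 'torque': array([ 0.00984763, -0.07889808, -0.0513278 ]), 'finger_force': 0.0, 'width': 1.0004533299390852}
```

View pics/scene0.png

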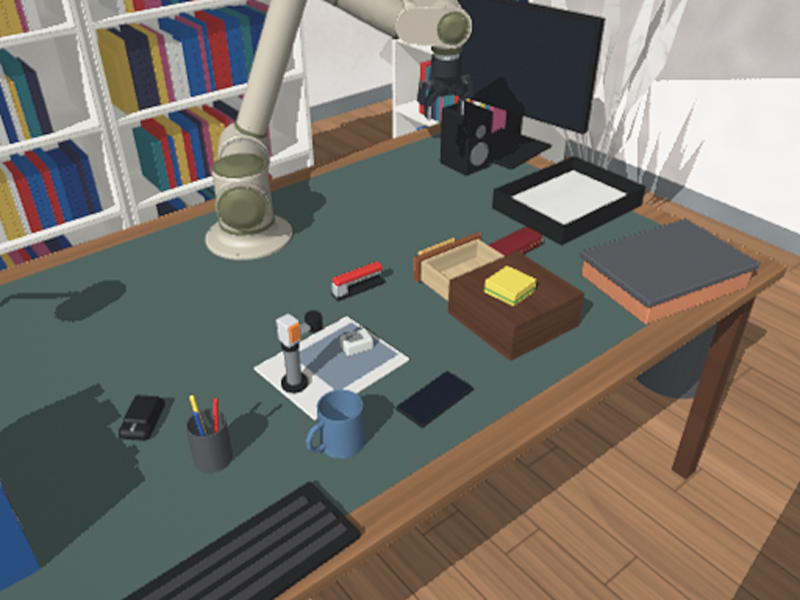

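View pics/side0.png

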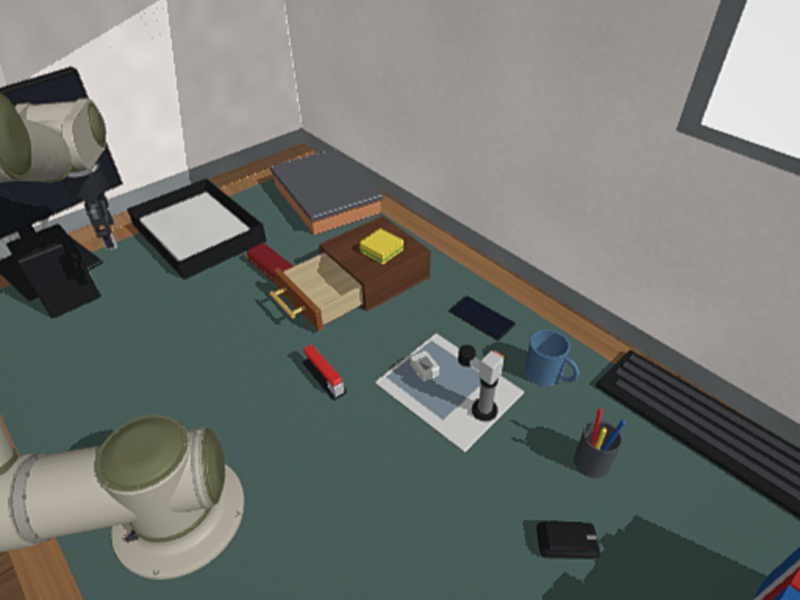

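The scene shows the board around (330,365) with the charger on it at (357,342), the grip at (289,330), and the open drawer at (460,265). In the side view the grip is at (490,367), the charger at (425,365), and the handle runs (272,293)-(298,315).

```bash
cat > h.py <<'E'
import numpy as np,cv2
from bench import robot
P={n:robot.camera_params(n) for n in("scene","side")}
S=1.5625
def plane(p,uv,z,s=S):
    uv=(np.array(uv,float)+.5)/s-.5
    d=p["R"].T@np.linalg.inv(p["intrinsics"])@np.array([*uv,1]); c=-p["R"].T@p["t"]
    return c+d*(z-c[2])/d[2]
def tri(views,s=S):  # [(params,uv)]
    A=[];b=[]
    for p,uv in views:
        uv=(np.array(uv,float)+.5)/s-.5
        d=p["R"].T@np.linalg.inv(p["intrinsics"])@np.array([*uv,1]);d/=np.linalg.norm(d);c=-p["R"].T@p["t"]
        M=np.eye(3)-np.outer(d,d);A.append(M);b.append(M@c)
    A=np.vstack(A);b=np.hstack(b);x=np.linalg.lstsq(A,b,rcond=None)[0]
    return x,np.linalg.norm(A@x-b)
def proj(p,X,s=S):
    c=p["R"]@X+p["t"];u=p["intrinsics"]@(c/c[2]);return (u[:2]+.5)*s-.5
E
python3 - <<'E'
from h import *
np.set_printoptions(precision=4,suppress=True)
print("board scene",[plane(P["scene"],u,.006)[:2] for u in[(255,370),(348,318),(408,358),(315,413)]])
print("board side",[plane(P["side"],u,.006)[:2] for u in[(377,381),(435,334),(523,395),(465,451)]])
for k,a,b in[("grip",(289,330),(490,367)),("charger",(357,342),(425,365)),("handleA",(480,236),(272,293)),("handleB",(418,257),(298,315)),("note",(511,285),(382,245)),("mug",(340,400),(548,345)),("stapler",(357,273),(323,365))]:
    print(k,tri([(P["scene"],a),(P["side"],b)]))
print("unit",[plane(P["side"],u,.09)[:2] for u in[(320,246),(362,268),(430,250),(385,217)]])
E
```

```text
board scene [array([ 0.4802, -0.255 ]), array([ 0.4581, -0.0067]), array([0.6458, 0.0107]), array([ 0.6586, -0.2276])]
board side [array([ 0.4506, -0.0065]), array([0.6414, 0.011 ]), array([ 0.6556, -0.2416]), array([ 0.4669, -0.2538])]
grip (array([ 0.5651, -0.2126,  0.1414]), np.float64(0.0007233684335142934))
charger (array([ 0.5512, -0.0502,  0.0189]), np.float64(0.0006936898835554731))
handleA (array([0.4332, 0.4008, 0.0278]), np.float64(0.032049387022602724))
handleB (array([0.416 , 0.2325, 0.051 ]), np.float64(0.00430466919706088))
note (array([0.6887, 0.2555, 0.1049]), np.float64(0.00028020942823806454))
mug (array([ 0.7367, -0.2232,  0.0921]), np.float64(0.005302953802562122))
stapler (array([0.3744, 0.0803, 0.0442]), np.float64(0.0013537466927115126))
unit [array([0.5813, 0.3731]), array([0.6058, 0.2327]), array([0.7771, 0.1739]), array([0.7872, 0.361 ])]
```

```bash
cat >> h.py <<'E'
from scipy.spatial.transform import Rotation as Ro
np.set_printoptions(precision=4,suppress=True)
def go(X,yaw):
    s=robot.sense();R=Ro.from_euler("xyz",s["tcp_rot"],degrees=True).as_matrix()
    d=R.T@(np.array(X)-s["position"]);t=-(yaw-s["tcp_rot"][2]);t=(t+180)%360-180
    print("rel",d,"turn",round(t,2),"rows",np.linalg.norm(d)/.0625,"t",s["time_s"],"w",s["width"])
E
python3 steer.py '-0.06 -0.055 -0.009 9 1;-0.125 -0.11 -0.018 18 1;-0.19 -0.16 -0.028 28 1;-0.25 -0.21 -0.035 38 1;-0.31 -0.265 -0.045 48 1;-0.375 -0.32 -0.052 58 1;-0.43 -0.375 -0.06 68 1;-0.47 -0.41 -0.07 68.5 1'
python3 - <<'E'
from h import *
go((.52,-.05,.30),94)
p=robot.camera_params("wrist");s=robot.sense();R=Ro.from_euler("xyz",s["tcp_rot"],degrees=True).as_matrix()
print("cam in tool",R.T@(-p["R"].T@p["t"]-s["position"]));print(R.T@p["R"].T,p["intrinsics"],s)
E
```

```text
time_s: 1.1
position: [0.4265, 0.0993, 0.2856]
tcp_rot: [-180.0, -0.0, 93.8]
force: [0.7, 0.8, 0.3]
width: 0.999
finger_force: 0.0
rel [-0.1552  0.0832 -0.0145] turn -0.16 rows 2.82786518355934 t 1.1 w 0.9991399921598989
cam in tool [ 0.0673  0.0006 -0.1429]
[[ 0.0007 -0.9644 -0.2643]
 [ 1.      0.0006  0.0007]
 [-0.0005 -0.2643  0.9644]] [[296.7503   0.     257.7986]
 [  0.     296.7503 194.9796]
 [  0.       0.       1.    ]] {'time_s': 1.1, 'q': array([-2.4611,  8.1549, 84.4293,  0.0089, 87.4381, -6.3042]), 'dq': array([-59.718 ,  10.3834, -22.8955,  -0.0429,  12.342 , -58.5129]), 'joint_efforts': array([  5.8144, -35.0076, -21.7105,  -0.14  ,  -0.1196,   1.9558]), 'position': array([0.4265, 0.0993, 0.2856]), 'tcp_rot': array([-179.9788,   -0.0113,   93.8427]), 'force': array([0.6838, 0.7838, 0.3152]), 'torque': array([ 0.0514,  0.0021, -0.0309]), 'finger_force': 0.0, 'width': 0.9991399921598989}
```

```bash
python3 steer.py '0 0 0 0 1;-0.04 0.03 -0.02 0 1;-0.06 0.04 -0.03 0 1;-0.06 0.04 -0.03 0 1'
cat >> h.py <<'E'
def shot(name):
    p=robot.camera_params("wrist");im=robot.capture("wrist");np.savez(f"pics/{name}.npz",**p,im=im)
    cv2.imwrite(f"pics/{name}.png",cv2.resize(im[:,:,::-1],(800,600),interpolation=cv2.INTER_CUBIC));return p
def load(name): return dict(np.load(f"pics/{name}.npz"))
E
python3 -c "
from h import *
shot('w1');print(robot.sense()['position'])"
```

```text
time_s: 1.6
position: [0.4704, 0.044, 0.3153]
tcp_rot: [-180.0, -0.0, 93.9]
force: [-1.3, -0.0, 0.5]
width: 0.997
finger_force: 0.0
[0.4697 0.0448 0.315 ]
```

View pics/w1.png

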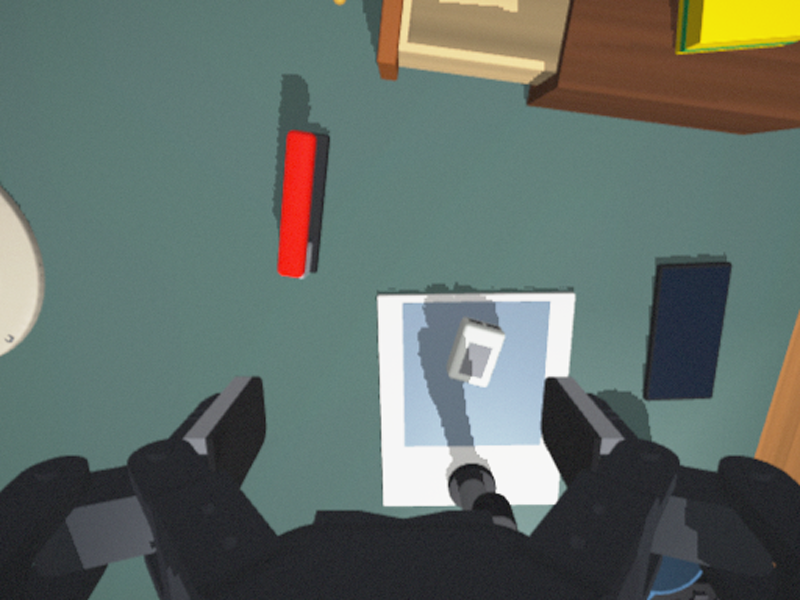

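The wrist view shows the charger's top at about (480,350), rotated about 13°; board corners are at (378,292), (575,292), (383,505), (557,503). A second view from closer follows.

```bash
python3 steer.py '-0.03 0.035 0.03 0 1;-0.055 0.075 0.07 0 1;-0.055 0.075 0.07 0 1;-0.055 0.075 0.07 0 1' 
python3 -c "
from h import *
shot('w2');print(robot.sense()['position'])
for n in('w1','w2'):
    f=load(n);p={k:f[k] for k in('intrinsics','R','t')}
    print(n,proj(p,np.array([.551,-.05,.02])),proj(p,np.array([.565,-.2126,.168])))
"
```

```text
time_s: 2.15
position: [0.5481, -0.0041, 0.2458]
tcp_rot: [-180.0, -0.0, 94.1]
force: [1.1, 0.2, -0.0]
width: 0.996
finger_force: 0.0
[ 0.5481 -0.0042  0.2466]
w1 [475.6154 349.5252] [498.8311 609.7962]
w2 [401.6648 319.1552] [405.0509 642.8006]
```

View pics/w2.png

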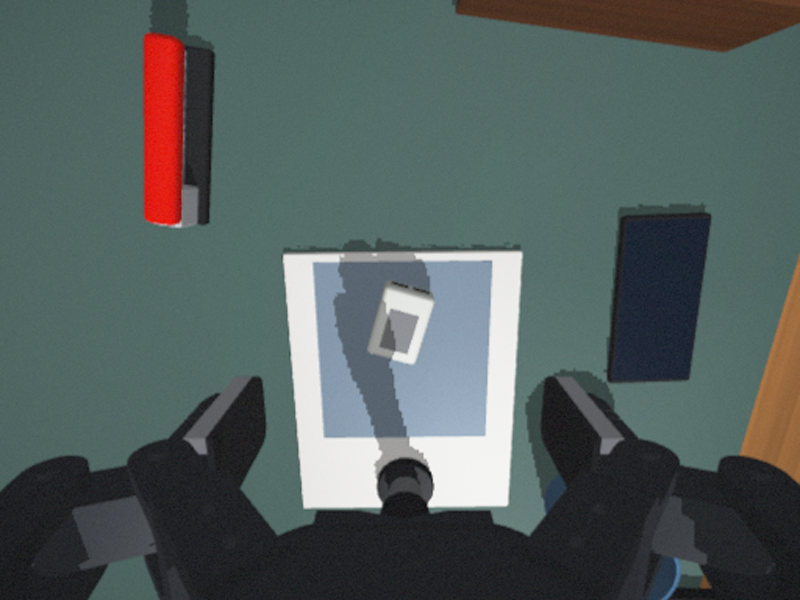

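In w2 the charger's corners are about (389,283), (433,298), (413,363) and (369,352), with its centre near (401,323). The board corners are (284,252), (521,250), (508,506) and (304,507).

Run:
```python
from h import *
w1,w2=load('w1'),load('w2')
# segment charger: non-blue low-saturation blob inside the blue field
for n,w,roi in(("w1",w1,(435,305,520,400)),("w2",w2,(350,270,450,375))):
    im=cv2.resize(w["im"],(800,600),interpolation=cv2.INTER_CUBIC);x0,y0,x1,y1=roi
    c=im[y0:y1,x0:x1].astype(int);m=((c[:,:,2]-c[:,:,0])<18).astype(np.uint8)
    m=cv2.morphologyEx(m,cv2.MORPH_OPEN,np.ones((5,5)))
    k,l,st,ce=cv2.connectedComponentsWithStats(m);i=1+np.argmax(st[1:,4])
    r=cv2.minAreaRect(cv2.findNonZero((l==i).astype(np.uint8)));b=cv2.boxPoints(r)+[x0,y0]
    print(n,st[i],"rect",b.tolist())
    for z in(.034,.02): print(z,[plane(w,q,z)[:2] for q in b], plane(w,b.mean(0),z))
print([plane(w2,q,.006)[:2] for q in[(284,252),(521,250),(508,506),(304,507)]])
print("top z test",tri([(w1,(505,331)),(w2,(433,298))]),tri([(w1,(490,387)),(w2,(413,363))]))
```

```text
w1 [  11   12   59   70 2896] rect [[441.8999996185303, 375.2999954223633], [462.59999656677246, 313.1999969482422], [507.5999984741211, 328.1999969482422], [486.9000015258789, 390.2999954223633]]
0.034 [array([ 0.518 , -0.0742]), array([ 0.5318, -0.009 ]), array([ 0.5766, -0.021 ]), array([ 0.5643, -0.0872])] [ 0.5477 -0.0472  0.034 ]
0.02 [array([ 0.5197, -0.0803]), array([ 0.534, -0.013]), array([ 0.5802, -0.0254]), array([ 0.5676, -0.0938])] [ 0.5504 -0.0524  0.02  ]
w2 [  17   10   67   84 4012] rect [[364.00000190734863, 352.0], [385.39622497558594, 277.11320781707764], [437.16981506347656, 291.90565490722656], [415.7735900878906, 366.7924499511719]]
0.034 [array([ 0.5221, -0.0758]), array([ 0.5356, -0.0124]), array([ 0.577 , -0.0213]), array([ 0.5652, -0.0858])] [ 0.55   -0.0481  0.034 ]
0.02 [array([ 0.5212, -0.0813]), array([ 0.5353, -0.0154]), array([ 0.5783, -0.0247]), array([ 0.5661, -0.0917])] [ 0.5503 -0.0525  0.02  ]
[array([ 0.4498, -0.0031]), array([0.6457, 0.0126]), array([ 0.6677, -0.2362]), array([ 0.4701, -0.2514])]
top z test (array([ 0.5749, -0.0261,  0.031 ]), np.float64(0.001696255205520842)) (array([ 0.5615, -0.073 ,  0.0572]), np.float64(0.00018427419223588336))
```

```bash
python3 -c "
from h import *
go((.5505,-.050,.06),78)"
```

```text
rel [-0.0459 -0.0011  0.1866] turn 16.06 rows 3.074245839881942 t 2.2 w 0.998925813259419
```

```bash
python3 steer.py '-0.02 0 0.05 8 1;-0.04 -0.001 0.11 16 1;-0.046 -0.001 0.17 16 1;-0.046 -0.001 0.187 16 1;-0.046 -0.001 0.187 16 1' 40
python3 -c "
from h import *
go((.5505,-.050,.006),78)"
```

```text
time_s: 2.82
position: [0.5505, -0.0506, 0.0589]
tcp_rot: [-180.0, -0.0, 78.0]
force: [0.4, 0.1, 0.6]
width: 1.0
finger_force: 0.0
rel [ 0.0006 -0.0001  0.0529] turn 0.03 rows 0.8470877051017047 t 2.825 w 1.000059485646421
```

```bash
python3 steer.py '0 0 0.03 0 1;0 0 0.053 0 1;0 0 0.053 0 1;0 0 0.053 0 0.3;0 0 0.053 0 0.2;0 0 0.053 0 0.2;0 0 0.053 0 0.2;0 0 0.053 0 0.2' 40
python3 -c "
from h import *
print(robot.sense()['torque'])"
```

```text
time_s: 3.82
position: [0.5514, -0.0515, 0.0067]
tcp_rot: [179.9, 0.0, 78.0]
force: [-1.5, 0.4, 7.1]
width: 0.479
finger_force: 41.2
[ 0.0682  0.2928 -0.0235]
```

```bash
python3 steer.py '0 0 -0.03 0 0.2;0 0 -0.08 0 0.2;0 0 -0.14 0 0.2;0 0 -0.2 -8 0.2;0.05 -0.02 -0.23 -18 0.2;0.10 -0.04 -0.24 -28 0.2;0.15 -0.06 -0.25 -38 0.2;0.2 -0.08 -0.25 -48 0.2'
python3 -c "
from h import *
go((.46,.24,.28),175)"
```

```text
time_s: 4.82
position: [0.5138, 0.1625, 0.2567]
tcp_rot: [179.9, 0.1, 126.3]
force: [0.7, -0.6, -2.1]
width: 0.485
finger_force: 41.3
rel [ 0.0943  0.0025 -0.0234] turn -48.7 rows 1.554966745261424 t 4.825 w 0.4854767856399448
```

```bash
python3 steer.py '0.03 0 -0.01 -10 0.2;0.06 0 -0.02 -20 0.2;0.08 0 -0.024 -30 0.2;0.09 0 -0.024 -40 0.2;0.09 0 -0.024 -49 0.2;0.09 0 -0.024 -49 0.2'
python3 -c "
from h import *
shot('w3');print(robot.sense()['position'],robot.sense()['tcp_rot'])"
```

```text
time_s: 5.58
position: [0.4612, 0.2337, 0.2797]
tcp_rot: [180.0, 0.0, 174.9]
force: [-1.1, 0.5, -0.7]
width: 0.485
finger_force: 41.3
[0.4613 0.2336 0.2796] [-179.9991    0.0009  174.7933]
```

View pics/w3.png

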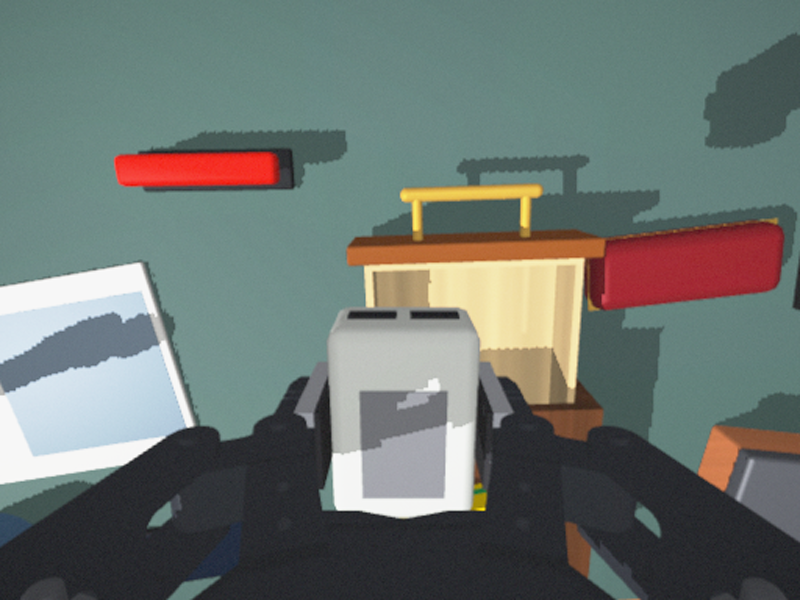

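w3 shows the charger square in the fingers. The handle runs (402,194)-(541,190), the panel's outer top edge (348,240)-(585,232), the inner corners are (366,266) and (583,260), and the unit's front edge is near (565,407).

Run:
```python
from h import *
w=load('w3');w1=load('w1')
h=[plane(w,q,.0575) for q in[(402,194),(541,190)]];print("handle",h, np.degrees(np.arctan2(*(h[1]-h[0])[1::-1]))-90)
for a,b in(((402,194),(298,315)),((541,190),(272,293))): print("tri",tri([(w,a),(P['side'],b)]))
for z in(.085,.075): print("panel top z",z,[plane(w,q,z)[:2] for q in[(348,240),(583,232),(605,238)]])
print("panel top inner edge .085",[plane(w,q,.085)[:2] for q in[(350,264),(603,255)]])
print("wall inner top .068",[plane(w,q,.068)[:2] for q in[(372,266),(582,260),(575,403)]])
print("unit front top .09",[plane(w,q,.09)[:2] for q in[(532,407),(603,406)]])
print("panel corner tri w1",tri([(w1,(378,78)),(w,(348,262))]))
print("w1 unit front",[plane(w1,q,.09)[:2] for q in[(527,100),(745,130),(568,0)]], "w1 panel", [plane(w1,q,.085)[:2] for q in[(378,75),(398,78)]])
```

```text
handle [array([0.4073, 0.2383, 0.0575]), array([0.4137, 0.3445, 0.0575])] -3.4470983490239604
tri (array([0.4117, 0.2364, 0.0533]), np.float64(0.006608646164771806))
tri (array([0.4147, 0.3473, 0.047 ]), np.float64(0.0006755100265330875))
panel top z 0.085 [array([0.4353, 0.1965]), array([0.4446, 0.3667]), array([0.4504, 0.3827])]
panel top z 0.075 [array([0.4365, 0.1952]), array([0.4461, 0.3704]), array([0.452 , 0.3869])]
panel top inner edge .085 [array([0.453 , 0.1958]), array([0.4628, 0.3815])]
wall inner top .068 [array([0.459 , 0.2104]), array([0.4687, 0.3726]), array([0.5905, 0.3684])]
unit front top .09 [array([0.5789, 0.3265]), array([0.583 , 0.3826])]
panel corner tri w1 (array([0.4482, 0.1881, 0.0683]), np.float64(0.010373103007970202))
w1 unit front [array([0.5536, 0.1725]), array([0.7189, 0.1632]), array([0.5732, 0.2386])] w1 panel [array([0.4432, 0.1826]), array([0.458 , 0.1816])]
```

```bash
python3 -c "
from h import *
go((.516,.288,.10),176.7)"
```

```text
rel [-0.0496  0.0591  0.1796] turn -1.91 rows 3.1278789570294827 t 5.625 w 0.48618711529314057
```

```bash
python3 steer.py '-0.025 0.03 0.03 -1.9 0.2;-0.05 0.059 0.08 -1.9 0.2;-0.05 0.059 0.13 -1.9 0.2;-0.05 0.059 0.165 -1.9 0.2;-0.05 0.059 0.18 -1.9 0.2;-0.05 0.059 0.18 -1.9 0.2'
python3 -c "
from h import *
go((.516,.288,.026),176.7);c=robot.capture('scene');cv2.imwrite('pics/s1.png',cv2.resize(c[120:230,240:400,::-1],(800,550),interpolation=cv2.INTER_CUBIC))"
```

```text
time_s: 6.38
position: [0.5166, 0.288, 0.0995]
tcp_rot: [-180.0, -0.0, 176.8]
force: [1.2, -0.8, -1.0]
width: 0.486
finger_force: 41.2
rel [0.0005 0.     0.0735] turn 0.09 rows 1.176213523655642 t 6.375 w 0.48596378162915077
```

View pics/s1.png

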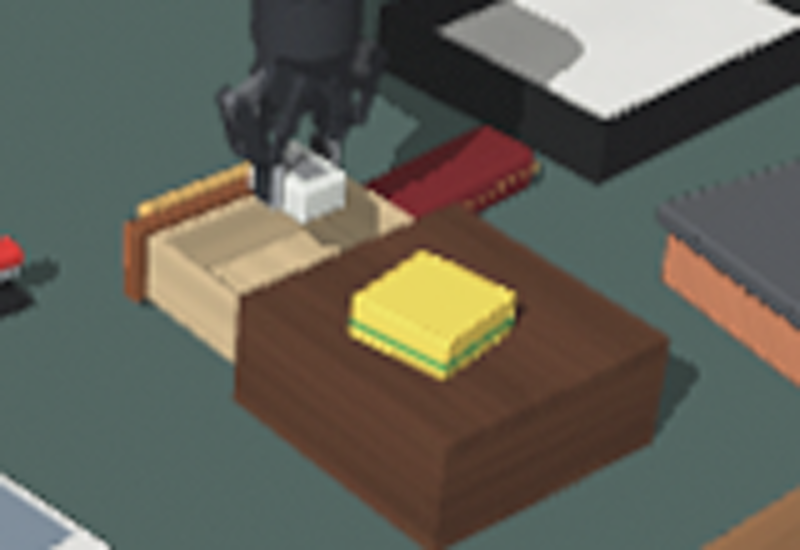

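The scene crop has the charger at (310,190), over the open part of the drawer. I'll lower it slowly.

```bash
python3 steer.py '0 0 0.03 0 0.2;0 0 0.055 0 0.2;0 0 0.068 0 0.2;0 0 0.071 0 0.2;0 0 0.073 0 0.2;0 0 0.073 0 0.2'
```

```text
time_s: 7.18
position: [0.5168, 0.2882, 0.0272]
tcp_rot: [180.0, 0.1, 176.9]
force: [-0.1, -0.6, -1.1]
width: 0.482
finger_force: 41.3
```

```bash
python3 steer.py '0 0 0.0015 0 0.2;0 0 0.003 0 0.2;0 0 0.003 0 0.2'; python3 steer.py '0 0 0.001 0 0.2;0 0 0.002 0 0.2;0 0 0.002 0 0.2'
```

```text
time_s: 7.55
position: [0.5164, 0.2881, 0.0234]
tcp_rot: [-180.0, -0.0, 176.9]
force: [0.4, 0.2, -1.8]
width: 0.48
finger_force: 41.3
time_s: 7.92
position: [0.5173, 0.2881, 0.0227]
tcp_rot: [180.0, 0.1, 176.9]
force: [0.0, -2.1, 8.4]
width: 0.487
finger_force: 42.4
```

Contact with the floor at 8 N, so I release gently, then lift.

```bash
python3 steer.py '0 0 0 0 0.6;0 0 0 0 0.7;0 0 0 0 0.75;0 0 0 0 0.75;0 0 -0.02 0 0.75;0 0 -0.07 0 0.75;0 0 -0.13 0 0.6;0 0 -0.17 0 0.3'
python3 steer.py '0.03 0 -0.01 0 0;0.07 0 -0.01 0 0;0.12 0 -0.01 0 0;0.17 0 -0.01 0 0;0.17 0 -0.01 0 0'
python3 -c "
from h import *
shot('w4');print(robot.sense()['position'],robot.sense()['tcp_rot'])
go((.365,.293,.13),176.7)"
```

```text
time_s: 8.93
position: [0.5167, 0.2882, 0.1943]
tcp_rot: [179.9, 0.2, 176.9]
force: [-0.3, 0.1, -0.2]
width: 0.402
finger_force: 0.0
time_s: 9.55
position: [0.3439, 0.2974, 0.2019]
tcp_rot: [-180.0, -0.0, 177.0]
force: [1.6, 1.1, -0.4]
width: -0.001
finger_force: 0.0
[0.3458 0.2975 0.2019] [179.9824   0.0431 176.9643]
rel [-0.0194 -0.0035  0.0719] turn 0.26 rows 1.1932802247636638 t 9.6 w 0.0009195626029787889
```

View pics/w4.png

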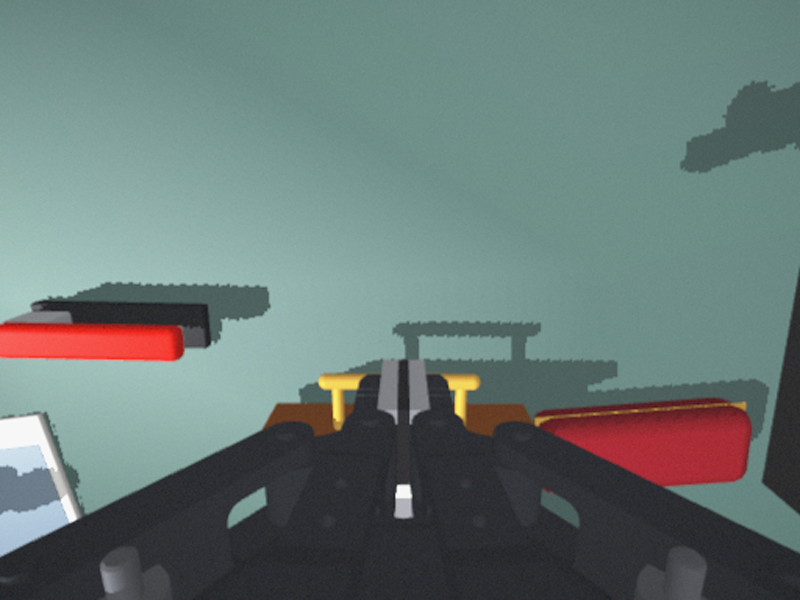

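The handle is unmoved at (320,382)-(478,382) and centred under the tool. Next I descend in front of it and push.

```bash
python3 steer.py '-0.01 -0.004 0.05 0.3 0;-0.015 -0.004 0.1 0.3 0;-0.015 -0.004 0.14 0.3 0;-0.015 -0.004 0.162 0.3 0;-0.015 -0.004 0.162 0.3 0'
python3 steer.py '-0.02 0 0 0 0;-0.04 0 0 0 0;-0.06 0 0 0 0;-0.08 0 0 0 0;-0.10 0 0 0 0;-0.12 0 0 0 0;-0.13 0 0 0 0;-0.13 0 0 0 0'
```

```text
time_s: 10.22
position: [0.3618, 0.2921, 0.0382]
tcp_rot: [-179.9, -0.1, 176.5]
force: [0.5, 0.6, -0.2]
width: -0.002
finger_force: 0.0
time_s: 11.22
position: [0.4919, 0.2846, 0.04]
tcp_rot: [180.0, 0.1, 176.5]
force: [-0.5, 0.2, -0.3]
width: 0.002
finger_force: 0.0
```

```bash
python3 steer.py '-0.006 0 0 0 0;-0.012 0 0 0 0;-0.018 0 0 0 0;-0.018 0 0 0 0'; python3 steer.py '-0.004 0 0 0 0;-0.007 0 0 0 0;-0.007 0 0 0 0'
```

```text
time_s: 11.72
position: [0.5098, 0.2837, 0.0395]
tcp_rot: [180.0, 0.0, 176.6]
force: [-0.1, 0.2, -0.3]
width: -0.001
finger_force: 0.0
time_s: 12.1
position: [0.5127, 0.2835, 0.0392]
tcp_rot: [-179.9, -0.5, 176.6]
force: [-13.9, 0.8, 7.6]
width: 0.003
finger_force: 7.5
```

```bash
python3 steer.py '-0.003 0 0 0 0;-0.005 0 0 0 0;-0.005 0 0 0 0'; python3 -c "
from h import *
print(robot.sense()['force'])"
```

```text
time_s: 12.48
position: [0.5129, 0.2834, 0.0391]
tcp_rot: [-179.8, -1.1, 176.7]
force: [-34.4, 0.9, 20.5]
width: 0.002
finger_force: 17.4
[-34.4291   0.8563  20.5471]
```

The drawer has hit a hard stop: 34 N and no further motion at x=0.513. I back off, rise and go across to look at the grip.

```bash
python3 steer.py '0.02 0 0 0 0;0.06 0 0 0 0;0.08 0 -0.01 0 0;0.08 0 -0.06 0 0;0.08 0 -0.12 0 0;0.08 0 -0.18 0 0;0.08 -0.03 -0.22 10 0;0.08 -0.08 -0.23 20 0'
python3 -c "
from h import *
im=robot.capture('side');cv2.imwrite('pics/side1.png',cv2.resize(im[120:312,140:396,::-1],(800,600),interpolation=cv2.INTER_CUBIC))
go((.54,-.30,.27),94.6)"
```

```text
time_s: 13.48
position: [0.4375, 0.2077, 0.273]
tcp_rot: [179.8, 0.3, 156.4]
force: [0.2, -1.5, -0.9]
width: 0.001
finger_force: 0.0
rel [-0.3004 -0.4165  0.0045] turn 61.15 rows 8.217014678735818 t 13.525 w -0.0012661085630964024
```

View pics/side1.png

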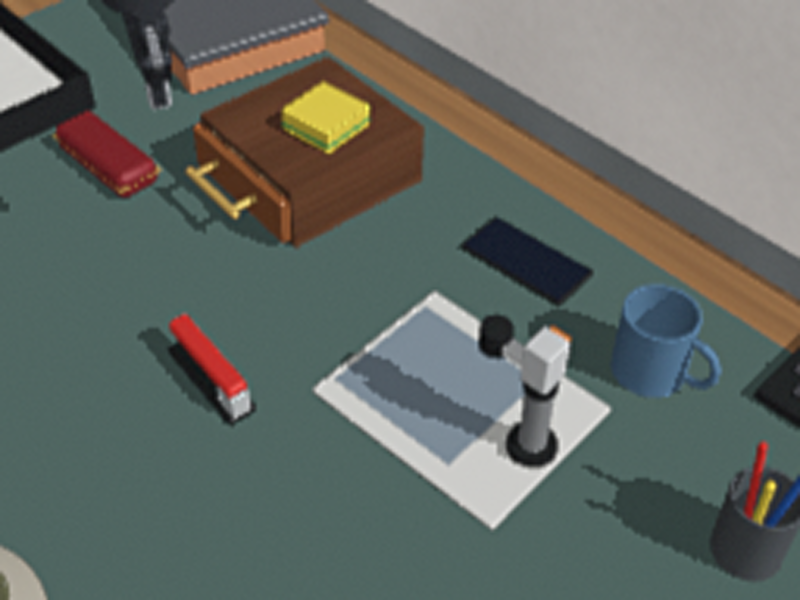

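The side crop shows the drawer shut flush at (245,185), with the other things in place. Now to the grip.

```bash
python3 steer.py '-0.04 -0.05 0 9 1;-0.08 -0.10 0 18 1;-0.12 -0.15 0 28 1;-0.16 -0.2 0 38 1;-0.2 -0.25 0 48 1;-0.23 -0.3 0 58 1;-0.26 -0.35 0 58 1;-0.28 -0.38 0 58 1'
python3 -c "
from h import *
go((.54,-.30,.27),94.6)"
```

```text
time_s: 14.52
position: [0.5424, -0.2553, 0.27]
tcp_rot: [180.0, 0.1, 98.4]
force: [0.0, 0.0, -0.5]
width: 1.0
finger_force: 0.0
rel [-0.0439 -0.0089 -0.    ] turn 3.85 rows 0.7159538942956313 t 14.525 w 1.0003199925515622
```

```bash
python3 steer.py '-0.02 -0.004 0 3 1;-0.03 -0.005 0 3 1;-0.03 -0.005 0 3 1'
python3 -c "
from h import *
shot('w5');print(robot.sense()['position'],robot.sense()['tcp_rot'])"
python3 steer.py '0 0.03 0 0 1;0 0.06 0 0 1;0 0.06 0 0 1;0 0.06 0 0 1'
python3 -c "
from h import *
shot('w6');print(robot.sense()['position'],robot.sense()['tcp_rot'])
a,b=[cv2.imread(f'pics/{n}.png') for n in('w5','w6')]
cv2.imwrite('pics/m.png',np.vstack([cv2.resize(a,None,fx=1,fy=1)[100:400,:],b[100:400,:]]))"
```

```text
time_s: 14.9
position: [0.542, -0.282, 0.2698]
tcp_rot: [180.0, 0.0, 95.6]
force: [0.1, 0.7, 0.3]
width: 0.998
finger_force: 0.0
[ 0.542  -0.2815  0.2698] [179.983   -0.0018  95.6373]
time_s: 15.45
position: [0.6014, -0.2758, 0.2697]
tcp_rot: [-180.0, 0.0, 95.6]
force: [0.0, -0.3, -0.3]
width: 1.002
finger_force: 0.0
[ 0.6012 -0.2761  0.2699] [179.9976   0.0126  95.6051]
```

View pics/m.png

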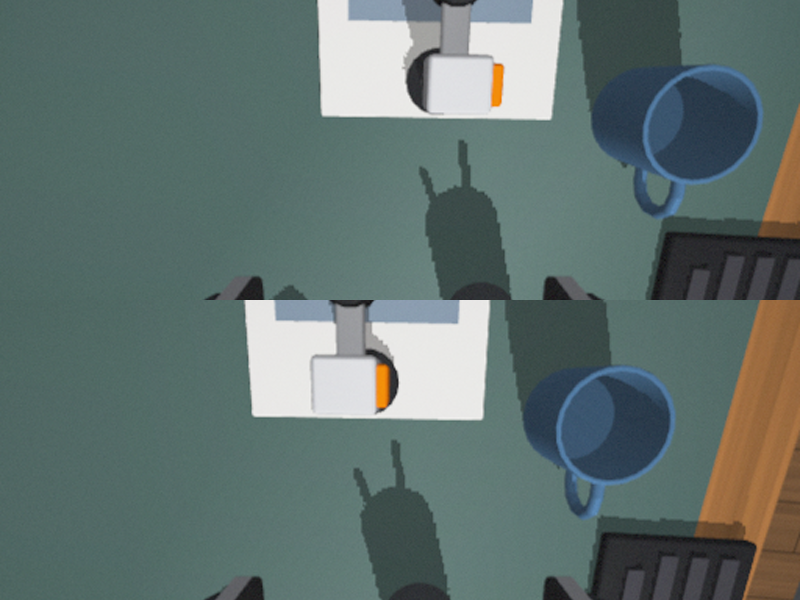

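In w5 the grip's top face spans (427-493, 156-213); in w6 it spans (312-377, 155-214). The orange button is on its right (+x).

Run:
```python
from h import *
a,b=load('w5'),load('w6')
for u,v in(((460,184.5),(344.5,184.5)),((428,157),(312,156)),((493,156),(376,155)),((493,212),(378,213)),((426,213),(313,214))): print(tri([(a,u),(b,v)]))
c=[plane(a,q,.168)[:2] for q in((428,157),(493,156),(493,212),(426,213))];print(c,np.mean(c,0))
c=[plane(b,q,.168)[:2] for q in((312,156),(376,155),(378,213),(313,214))];print(c,np.mean(c,0))
go((.567,-.2135,.25),94.6)
```

```text
(array([ 0.5658, -0.2153,  0.1651]), np.float64(0.00022698580626131452))
(array([ 0.5479, -0.2031,  0.1624]), np.float64(0.0005632791019909582))
(array([ 0.5807, -0.1994,  0.1645]), np.float64(0.0005738670280989508))
(array([ 0.5843, -0.2275,  0.1679]), np.float64(0.00012254967777423505))
(array([ 0.55  , -0.2318,  0.1637]), np.float64(0.00014470256052336546))
[array([ 0.5477, -0.2037]), array([ 0.5801, -0.2   ]), array([ 0.5843, -0.2274]), array([ 0.5497, -0.2314])] [ 0.5655 -0.2156]
[array([ 0.5489, -0.2028]), array([ 0.5809, -0.1992]), array([ 0.5843, -0.2276]), array([ 0.5508, -0.2315])] [ 0.5662 -0.2153]
rel [ 0.0657 -0.0279  0.0199] turn 1.01 rows 1.185179328218709 t 15.5 w 0.9974278185542103
```

```bash
python3 steer.py '0.03 -0.015 0.01 0.5 1;0.063 -0.029 0.03 0.5 1;0.063 -0.029 0.06 0.5 1;0.063 -0.029 0.08 0.5 1;0.063 -0.029 0.08 0.5 1' 50
python3 -c "
from h import *
go((.5662,-.2153,.125),95.2)"
```

```text
time_s: 16.12
position: [0.5657, -0.2164, 0.1888]
tcp_rot: [-179.9, -0.1, 95.1]
force: [-0.1, -0.2, 0.3]
width: 0.999
finger_force: 0.0
rel [0.001  0.0008 0.0638] turn -0.14 rows 1.0217624515833268 t 16.125 w 0.9992000314924188
```

```bash
python3 steer.py '0.001 0.0005 0.03 0 1;0.001 0.0005 0.055 0 1;0.001 0.0005 0.063 0 1;0.001 0.0005 0.063 0 1' 50
python3 steer.py '0 0 0 0 0.6;0 0 0 0 0.5;0 0 0 0 0.4;0 0 0 0 0.3;0 0 0 0 0.3;0 0 0 0 0.3' 50
```

```text
time_s: 16.62
position: [0.5673, -0.216, 0.1274]
tcp_rot: [180.0, 0.0, 95.1]
force: [0.4, -0.4, 0.3]
width: 1.0
finger_force: 0.0
time_s: 17.38
position: [0.5648, -0.216, 0.1276]
tcp_rot: [-179.7, 0.0, 95.0]
force: [-17.6, -0.5, 11.3]
width: 0.4
finger_force: 49.2
```

Width 0.40 is 34 mm, so the button is fully in. I relieve the side load, then lift.

```bash
python3 steer.py '0 -0.0025 0 0 0.3;0 -0.0025 0 0 0.3' 60
python3 steer.py '0 0 -0.01 0 0.3;0 0 -0.025 0 0.3;0 0 -0.04 0 0.3;0 0 -0.055 0 0.3;0 0 -0.07 0 0.3;0 0 -0.085 0 0.3;0 0 -0.092 0 0.3;0 0 -0.092 0 0.3'
```

```text
time_s: 17.62
position: [0.5647, -0.2161, 0.1277]
tcp_rot: [179.9, 0.1, 95.1]
force: [-1.4, 1.8, 6.8]
width: 0.388
finger_force: 60.4
time_s: 18.62
position: [0.5647, -0.2161, 0.219]
tcp_rot: [180.0, 0.0, 95.1]
force: [3.8, -2.5, -4.3]
width: 0.391
finger_force: 61.0
```

Load is about 4 N, so the mast is following. I creep on to the stop.

```bash
python3 steer.py '0 0 -0.003 0 0.3;0 0 -0.006 0 0.3;0 0 -0.008 0 0.3;0 0 -0.008 0 0.3'; python3 steer.py '0 0 -0.001 0 0.3;0 0 -0.002 0 0.3;0 0 -0.002 0 0.3'
```

```text
time_s: 19.12
position: [0.5647, -0.2161, 0.2263]
tcp_rot: [180.0, 0.0, 95.1]
force: [4.9, -2.7, -2.4]
width: 0.395
finger_force: 60.5
time_s: 19.5
position: [0.5647, -0.216, 0.2278]
tcp_rot: [-180.0, -0.0, 95.1]
force: [5.0, -2.1, -6.2]
width: 0.388
finger_force: 61.7
```

```bash
python3 steer.py '0 0 -0.001 0 0.3;0 0 -0.002 0 0.3;0 0 -0.002 0 0.3;0 0 -0.002 0 0.3'
python3 -c "
from h import *
im=robot.capture('side');cv2.imwrite('pics/side2.png',cv2.resize(im[120:312,140:396,::-1],(800,600),interpolation=cv2.INTER_CUBIC))"
```

```text
time_s: 20.0
position: [0.5646, -0.216, 0.2278]
tcp_rot: [-179.9, -0.1, 95.1]
force: [7.7, -4.1, -17.3]
width: 0.389
finger_force: 61.9
```

View pics/side2.png

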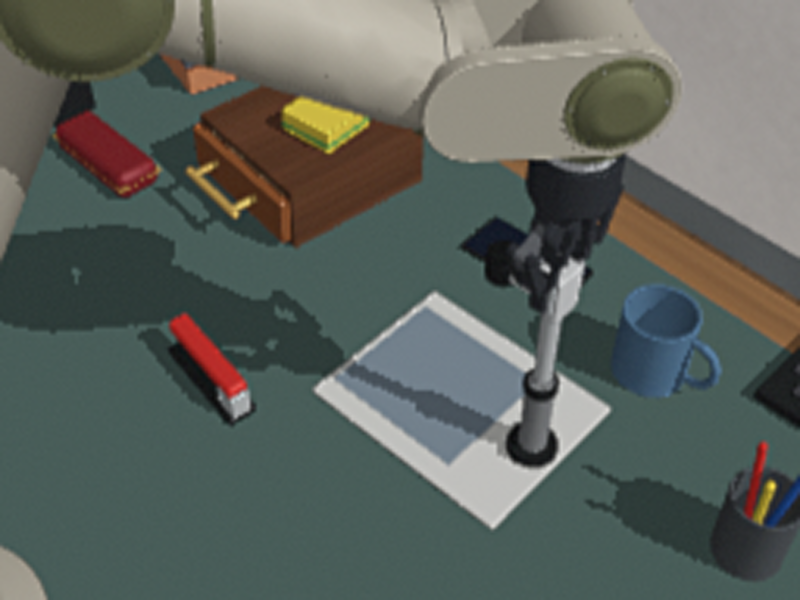

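The mast is extended (540,350), the grip is held at (565,285) against the hard stop (17 N, no further rise), and the drawer is shut.

```bash
python3 -c "
from bench import robot
print(robot.hand_in())"
```

```text
the job is handed in; nothing more can be done
None
```

The job is handed in at about 20 s: the charger is laid in the drawer, the drawer is pushed to its stop, and the arm is holding the camera at the second stop (100 mm up) with the button squeezed.

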